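# Open the battery cover of a table clock

### The arm

A 7-joint arm with a two-finger parallel gripper is mounted at the origin on the work surface. World frame = base frame: x ahead of the robot, y to its left, z up, the work surface at z = 0. Lengths are in m, angles in rad, forces in N, time in s.
With the tool pointing down it reaches from about 0.4 to 0.85 m from the base axis. Payload 10.4 kg.
Tool frame: the origin (TCP) lies on the centre line of the jaws, within the pads' length; the fingertips stand 8 mm ahead of it and the grasp point (between the pads) lies 11 mm behind it (r.finger_overhang is the distance from the TCP to the fingertips, in m); z points along the fingers, y is the line along which they close (so a half turn about z gives the same grasp; the last joint's range is limited). The gripper opens to 87 mm and grips with 3 to 60 N. Pads are 19 mm wide; open, the fingers measure 117 mm over their backs; the gripper's body (75 mm by 190 mm) begins 51 mm behind the grasp point.
Start: joints at [1.255, 0.332, -0.065, 1.46, 0.022, 1.35, -0.088], TCP at [0.18, -0.598, 0.231] pointing down, gripper open.
Joint ranges: [-2.6, 2.6], [-0.5, 2.12], [-1.47, 1.34], [0.16, 2.42], [-1.27, 4.41], [0.06, 2.06], [-2.6, 2.6]. Speed limits (rad/s): [2.22, 2.22, 2.79, 2.79, 3.14, 3.14, 3.14].

### API

Orientations are given as a unit quaternion [x, y, z, w].
In Python, from bench import r, vision gives the robot as it stands.
- The arm moves only by the tool drive_tool, never from a script. Its argument "series" is a list of rows, each a list of 2 entries, a list of its own where there are three numbers: the shift along the world's x, y, z in cm, then the turn about the world's z in degrees. A call has exactly 10 rows; each row shifts and turns the commanded pose from where the row before left it; what a row does not reach is not made up. A row lasts 1/8 s, in which the tool goes at most 62.5 mm and 10.7 degrees, less where a joint would pass 70% of its speed; a pose out of reach is approached as far as the arm can. A call with a gripper value outside its range is refused whole. "hand" is the closure, from 0 (fully open) to 1 (shut), set as the call begins (left out, the last holds). The fingers move at their own pace and stop on an object; "newtons" is the grip in N (left out, the last holds). Time passes only in rows, so rows that do not move let the fingers close, or fill a call up. It gives the time, the measured TCP pose, the force, the opening and the grip force at its end, in the units of the state.
- r.read_state(): the state, without advancing time (a new reading comes with each control period).
- vision.camera(name): name is "scene" or "top" or "wrist"; returns a dict with "color" (480x640x3 uint8, red, green, blue), "intrinsics" (3x3 intrinsics, pixels), "k1" (the pictures are not rectified: a ray, as slopes to the right and down, at radius r is drawn at 1 + k1 r^2 times it, then the intrinsics apply), "R" (3x3) and "t" (3): a world point X has camera coordinates R X + t; the wrist camera has in their place "mount" (4x4, takes a point from camera to tool coordinates, whose origin is the TCP and whose axes are the flange's). Camera axes: x right, y down, z forward; pixel columns grow to the right and rows downward; lengths in m; the calibration is good to about 2 mm. A picture is of the moment at which its call begins: read the wrist's pose just before it. There is no depth.
- r.close_job(): hands the job in; it is judged then, once.
The state is a dict: "time": time; "joint_positions": joint angles; "joint_vel": joint speeds; "joint_torque": joint torques, N m; "ee_pos": TCP position; "eef_rot": TCP orientation; "ft_force": force on the tool from outside, world axes, zero at the start; "torque": the same for the moment, N m; "width": finger opening in m; "grip_force": force on a finger pad.
Only numpy, scipy, OpenCV 4.12 (cv2) and the standard library are available. Lean on these libraries where they do the work, as an engineer would, in place of code of your own. Each camera call takes 0.05 s, during which the arm holds its last target. There are 200 camera calls.

### The job

The table clock lies face down in the bench clamp for a new battery. Gently press the ribbed spring tab of its battery cover inward until the catch lets go and, keeping it pressed, bring that end of the cover up out of the case; then draw the lugs at the other end out from under the case without wrenching them, lift the cover off and lay it down right way up, flat in the felt-lined tray. Do not drop it, and leave the other things on the bench where they are.

Things in the scene. Friction and masses are not known exactly. Their poses are not given: they have to be found in the camera images.
- clock: white table clock lying face down in an aluminium bench clamp, all fixed, 160 (x) by 206 mm (y) (clamp screw: 16 mm more at -y). Origin: middle of its underside, on the bench. Its flat grey back plate, 150 by 184 mm, faces up 52 mm above the origin. On it stand the battery cover and, at x -30, y +66 mm, a setting knob of 7 mm radius, 7 mm tall; the rest of it is flat
- cover: dark grey battery cover proud on the back plate: a shell 80 (x) by 54 (y) by 17 mm (z), walls 2.5 mm, about 90 g. Origin: middle of its rim. Closed, it is at about x +8, y -28, z +52 mm of the clock, axes parallel, free on the plate all round. Spring tab at its -x end, two lugs at its +x end. More than 13 N on cover or tab while the tab end is still down (under 3 mm up) cracks it
- tab_face (a point): on the cover at x -53, y 0, z +9 mm: nominal middle of the tab's ribbed face (24 mm wide, 11 mm tall), which looks to the cover's -x and is pressed to +x. Old tabs have taken a set: the real face is up to 3.2 mm further in or out (x), so feel for it. Spring: 1 N to start, then 4.5 N per mm, hard stop at 3.6 mm. The fingers hold the ribs by friction, 0.5 or more
- latch_edge (a point): fixed, top edge of the case opening at the tab end (clock x -42.5, y -28, z +52 mm); plate 3 mm thick, hollow below. The tab's leg reaches 8 mm below the cover's rim and its square barb hooks 2.2 mm under this edge. About 1.8 mm of press (9 N) clears it; then raise that end over 8 mm, still pressed. Let go there, the tab springs out and the barb rests on the plate, that end 8 mm up (5 degrees)
- lug_end (a point): on the cover at x +40, y 0, z 0 mm: foot of the lug end, level with the plate's top when closed. The two lugs reach 7 mm below the rim and 4 mm out (+x) under the plate, 1 mm play (2 sideways), and act as a hinge while the tab end is raised. They come free when the cover is then moved 5 mm or more toward its tab end (-x); pulled straight up they jam. Over 30 N between cover and clock breaks them
- tray: wooden parts tray with blue felt floor, 170 (x) by 180 (y) by 20 mm, walls 4 mm, fixed to the bench. Origin: middle of its underside; inner floor 4 mm above it. The cover lying in it rests on its lugs and tab leg, its origin about 12 mm above the tray's origin
- oil_stand: dark wooden stand, 60 by 130 by 35 mm, with four steel oil cups; leave alone. Origin: middle of its underside
- jar: glass jar with green lid, 72 mm across, 85 mm tall; leave alone. Origin: middle of its underside
- loupe: black eyeglass loupe standing on its wide end, 36 mm across, 30 mm tall; leave alone. Origin: middle of its underside
- screwdriver: small screwdriver lying flat, 120 mm long; leave alone. Origin: under its middle

How it is judged:
On the way, in this order (a step that is already met when the one before it is completed fails the run):
1. the tab end of the cover is up out of the case (raised more than 6 mm) while the lug end is still in place (z of tab_face in the frame of clock above 0.067 m and z of lug_end in the frame of clock below 0.056 m), for 0.2 s.
2. the cover is lifted clear of the clock (height (world z) of cover above 0.085 m and contact force between cover and clock below 0.05 N), for 0.2 s.
At the end, for the whole second after the job is handed in: the cover lies flat and right way up (within 0.08 rad) on the tray's floor, its origin within 60 mm of the tray's centre and less than 17 mm above the tray's underside, at rest and released (horizontal distance between cover and tray below 0.06 m and z of cover in the frame of tray below 0.017 m and angle between cover's own z axis and vertical below 0.08 rad and linear speed of cover below 0.02 m/s and contact force between the fingers and cover below 0.05 N); the robot touches nothing.
It fails at once if the tab or cover is pressed or squeezed with more than 13 N while the tab end is still down in the case (less than 3 mm up) (contact force between any of the fingers, the arm and cover above 13 N and z of tab_face in the frame of clock between 0.05 and 0.064 m and horizontal distance between tab_face and clock below 0.09 m).
It fails at once if the cover is wrenched or pressed against the clock with more than 30 N (contact force between cover and clock above 30 N).
It fails at once if the cover is dropped (falls freely faster than 0.6 m/s, about 2 cm) (contact force between the fingers and cover below 0.05 N and linear speed of cover above 0.6 m/s).
It fails at once if another thing on the bench is moved by more than 15 mm (distance of any of oil_stand, jar, loupe, screwdriver from where it was at the start of the episode above 0.015 m).
It also fails if it takes over 64 s, if anything falls off the work surface, if the arm or the gripper's body presses on something with over 40 N, if the wrist force passes 120 N, or if a joint passes its speed limit or range.

## Working session

There is one attempt and no reset: what is moved stays moved. The work goes in short steps, Python scripts to look and compute and a tool call to move; the robot and the scene stay as the last step left them, time stands still between calls to the robot, and variables do not carry over. Pictures are saved under pics/ and viewed, at most 10 in all, crops included, and the job is handed in when it is done.

Besides the shell and the picture viewer there is one more tool, called after ">>>" by a JSON object that holds its "fn" and its "kwargs", one argument or row to a line. drive_tool: Moves the arm, as the interface text tells. Its arguments: {"type":"object","properties":{"series":{"type":"array"},"hand":{"type":"number"},"newtons":{"type":"number"}},"required":["series"]}

```bash
mkdir -p pics
cat > h.py <<'E'
import cv2,numpy as np
from bench import r,vision
from scipy.spatial.transform import Rotation as Rot
def cam(n):
    s=r.read_state(); c=vision.camera(n)
    if n=="wrist":
        M=np.array(c["mount"]); T=np.eye(4);T[:3,:3]=Rot.from_quat(s["eef_rot"]).as_matrix();T[:3,3]=s["ee_pos"]
        W=T@M; c["R"]=W[:3,:3].T; c["t"]=-W[:3,:3].T@W[:3,3]
    return c
def pix2w(c,uv,z):
    K=np.array(c["intrinsics"]);p=np.array([(uv[0]-K[0,2])/K[0,0],(uv[1]-K[1,2])/K[1,1]]);q=p.copy()
    for _ in range(20): q=p/(1+c["k1"]*(q@q))
    R=np.array(c["R"]);t=np.array(c["t"]);o=-R.T@t;d=R.T@np.array([q[0],q[1],1])
    return o+d*(z-o[2])/d[2]
def w2pix(c,X):
    K=np.array(c["intrinsics"]);x=np.array(c["R"])@np.array(X)+np.array(c["t"]);q=x[:2]/x[2];q=q*(1+c["k1"]*(q@q))
    return K[:2,:2]@q+K[:2,2]
def save(c,f,crop=None,scale=1):
    im=c["color"][:,:,::-1]
    if crop: im=im[crop[1]:crop[3],crop[0]:crop[2]]
    cv2.imwrite(f,cv2.resize(im,None,fx=scale,fy=scale,interpolation=cv2.INTER_CUBIC))
E
python3 - <<'E'
from h import *
import pickle
c=cam("top");save(c,"pics/top.png");pickle.dump(c,open("top.pkl","wb"))
c2=cam("scene");save(c2,"pics/scene.png");pickle.dump(c2,open("scene.pkl","wb"))
print(c["R"],c["t"]);s=r.read_state();print(s)
E
```

```text
[[ 6.40636299e-04 -9.99948806e-01  1.00983119e-02]
 [-9.84474844e-01 -2.40316074e-03 -1.75509275e-01]
 [ 1.75524558e-01 -9.82909638e-03 -9.84425984e-01]] [-0.00833564  0.58047677  0.85026053]
{'time': 0.1, 'joint_positions': array([ 1.25542122,  0.33282678, -0.06467247,  1.46083108,  0.02163487,
        1.34988243, -0.08849967]), 'joint_vel': array([ 2.29715297e-05, -2.16178154e-03,  1.23597499e-04, -1.83407991e-03,
       -2.27480021e-03,  6.11555857e-04, -1.97161716e-04]), 'joint_torque': array([ 6.95040562e-04, -6.24547434e+01,  2.41072843e-02, -3.90720499e+01,
       -6.14664867e-02,  3.65584984e-02,  2.35374063e-05]), 'ee_pos': array([ 0.18026077, -0.59810794,  0.22983465]), 'eef_rot': array([ 9.89304223e-01,  1.45865564e-01, -1.39169137e-04, -6.10162111e-04]), 'ft_force': array([0.38378517, 0.03390197, 0.87408256]), 'torque': array([-0.03013258,  0.03996624,  0.07108353]), 'grip_force': 0.0, 'width': 0.08699292669692657}
```

View pics/top.png

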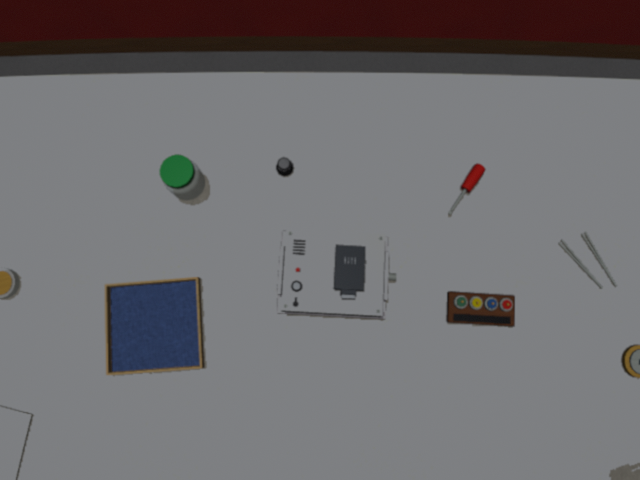

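View pics/scene.png

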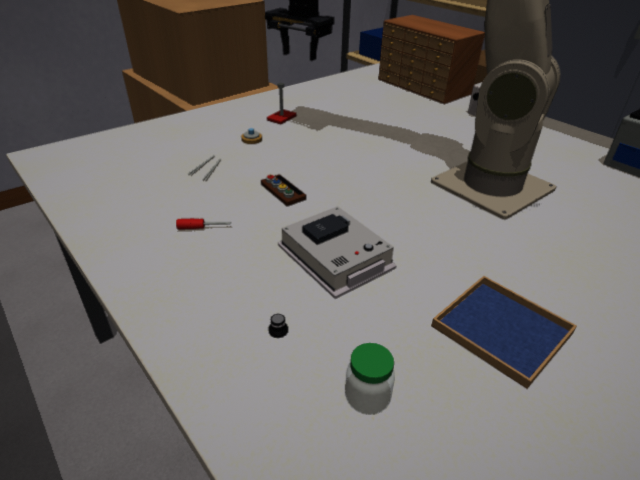

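The clock is at about (333,274) with the cover at (350,268). Its tab faces the robot at (348,295), so the clock's axes are roughly parallel to the world's. The tray is at (154,326), the jar, loupe and oil stand are well clear of the path, and the clamp screw is at -y (393,277).

Run:
```python
from h import *
import pickle
c=pickle.load(open("top.pkl","rb"));s=pickle.load(open("scene.pkl","rb"))
for n,uv,z in [("cover",(350,262),.069),("tabend",(348,295),.06),("knob",(296,286),.059),("clock TL",(284,235),.052),("TR",(386,237),.052),("BR",(384,316),.052),("BL",(281,312),.052),("tray",(154,326),.012),("tray TL",(106,283),.02),("tray TR",(198,279),.02),("tray BR",(202,368),.02),("tray BL",(108,373),.02)]:
    print(n,pix2w(c,uv,z).round(4))
for n,uv,z in [("cover",(326,228),.069),("knob",(368,247),.059),("tray",(503,326),.01)]: print("scene",n,pix2w(s,uv,z).round(4))
```

```text
cover [ 0.5367 -0.0575  0.069 ]
tabend [ 0.478 -0.054  0.06 ]
knob [0.4941 0.0398 0.059 ]
clock TL [0.5891 0.0632 0.052 ]
TR [ 0.5858 -0.1261  0.052 ]
BR [ 0.4406 -0.1194  0.052 ]
BL [0.4477 0.0667 0.052 ]
tray [0.4211 0.3098 0.012 ]
tray TL [0.5012 0.4048 0.02  ]
tray TR [0.5099 0.2275 0.02  ]
tray BR [0.3452 0.2137 0.02  ]
tray BL [0.3336 0.3899 0.02  ]
scene cover [ 0.5313 -0.044   0.069 ]
scene knob [0.4979 0.0461 0.059 ]
scene tray [0.4211 0.3143 0.01  ]
```

>>> {"fn": "drive_tool", "kwargs": {
  "series": [
    [[1.5,2.8,0.1],-2],
    [[1.5,2.8,0.1],-2],
    [[1.5,2.8,0.1],-2],
    [[1.5,2.8,0.1],-2],
    [[1.5,2.8,0.1],-2],
    [[1.5,2.8,0.1],-2],
    [[1.5,2.8,0.1],-2],
    [[1.5,2.8,0.1],-2],
    [[1.5,2.8,0.1],-2],
    [[1.5,2.8,0.1],0]
  ],
  "hand": 1,
  "newtons": 15
}}

```text
time: 1.35
ee_pos: [0.3307, -0.3173, 0.2404]
eef_rot: [1.0, -0.011, -0.0, -0.0]
ft_force: [0.6, 0.2, 0.7]
width: 0.002
grip_force: 0.0
```

>>> {"fn": "drive_tool", "kwargs": {
  "series": [
    [[1.5,2.8,0.0],0],
    [[1.5,2.8,0],0],
    [[1.5,2.8,0],0],
    [[1.5,2.8,0],0],
    [[1.5,2.8,0],0],
    [[1.5,2.8,0],0],
    [[1.5,2.8,0],0],
    [[1.5,2.8,0],0],
    [[1.5,2.8,0],0],
    [[0,0,0],0]
  ]
}}

```text
time: 2.6
ee_pos: [0.4659, -0.0641, 0.2404]
eef_rot: [1.0, -0.009, -0.0, -0.0]
ft_force: [-0.4, -0.8, 0.2]
width: 0.0006
grip_force: 0.0
```

Run:
```python
from h import *
import pickle
c=cam("wrist");save(c,"pics/w1.png");pickle.dump(c,open("w1.pkl","wb"))
s=r.read_state();print({k:np.round(s[k],4) for k in("time","ee_pos","eef_rot","ft_force","width","joint_positions")})
print(c["mount"])
```

```text
{'time': np.float64(2.65), 'ee_pos': array([ 0.4654, -0.0657,  0.2403]), 'eef_rot': array([ 1.0e+00, -9.7e-03, -3.0e-04, -1.0e-04]), 'ft_force': array([ 0.4991, -0.4176, -0.0078]), 'width': np.float64(0.0006), 'joint_positions': array([ 0.6593,  0.0168, -0.6144,  1.8094,  0.0098,  1.3191, -1.5477])}
[[ 8.04395796e-04 -9.61434780e-01 -2.75031845e-01  7.35508619e-02]
 [ 9.99999662e-01  8.20391330e-04  5.68761957e-05  5.42065813e-04]
 [ 1.70950989e-04 -2.75031798e-01  9.61435115e-01 -1.54308294e-01]
 [ 0.00000000e+00  0.00000000e+00  0.00000000e+00  1.00000000e+00]]
```

View pics/w1.png

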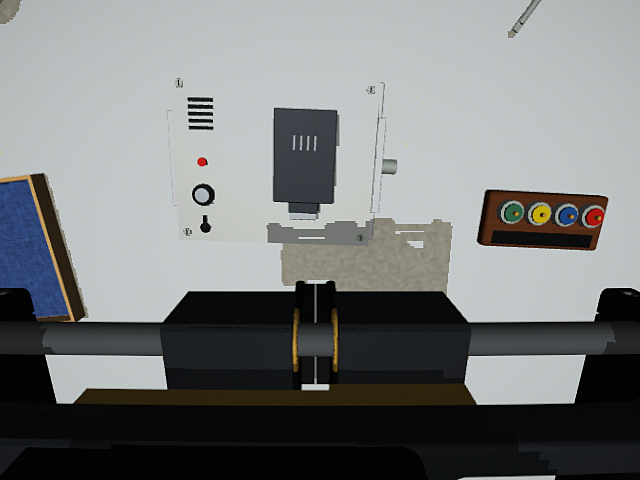

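The wrist view shows the cover top with corners near (274,108), (338,112), (334,203) and (272,200), the tab at about (303,212), and the knob at (203,195). I'll zoom in to read the edges more exactly.

Run:
```python
from h import *
import pickle
c=pickle.load(open("w1.pkl","rb"));save(c,"pics/w1c.png",(260,95,400,245),4)
```

```text
(no output)
```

View pics/w1c.png

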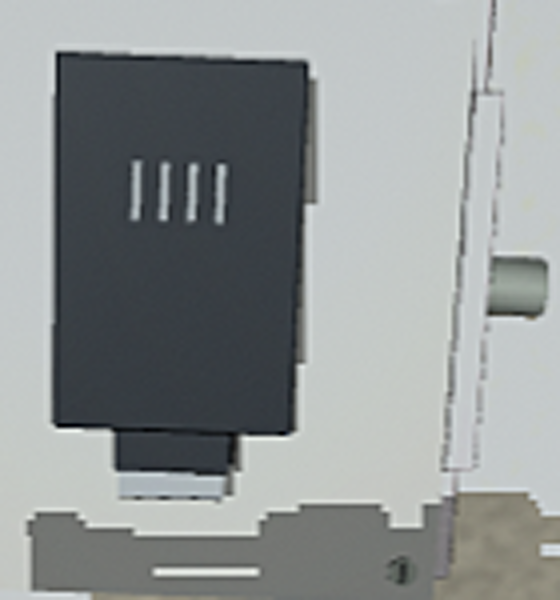

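Run:
```python
from h import *
import pickle
c=pickle.load(open("w1.pkl","rb"))
P=[pix2w(c,uv,.069) for uv in [(274,108),(337,110.5),(333.75,203.5),(273.25,201.5)]]
for p in P: print(p.round(4))
P=np.array(P);C=P.mean(0);print("C",C,"len",np.linalg.norm(P[0]-P[3]),np.linalg.norm(P[1]-P[2]),"w",np.linalg.norm(P[0]-P[1]),np.linalg.norm(P[3]-P[2]))
d=P[0]+P[1]-P[2]-P[3];e=P[0]+P[3]-P[1]-P[2];print("yaw",np.degrees(np.arctan2(d[1],d[0])),np.degrees(np.arctan2(-e[0],e[1])))
for z in(.0555,.061,.0665):
  for uv in[(288.75,212.5),(317.5,213),(289.5,219.5),(317,219.5)]: print(z,pix2w(c,uv,z).round(4))
print("cam",-c["R"].T@c["t"]); print("knob",pix2w(c,(203,194),.059))
for uv in[(172,77),(376,88),(372,243),(180,239)]:print(pix2w(c,uv,.052).round(4))
```

```text
[ 0.5662 -0.0316  0.069 ]
[ 0.5632 -0.0846  0.069 ]
[ 0.4843 -0.0816  0.069 ]
[ 0.487  -0.0273  0.069 ]
C [ 0.52515922 -0.05628401  0.069     ] len 0.07929570138586726 0.07904264530214429 w 0.05302859676675234 0.054334811229177146
yaw -2.6407105534620254 -2.9985064077962185
0.0555 [ 0.4741 -0.0398  0.0555]
0.0555 [ 0.4732 -0.0669  0.0555]
0.0555 [ 0.4674 -0.0403  0.0555]
0.0555 [ 0.467  -0.0663  0.0555]
0.061 [ 0.4752 -0.0403  0.061 ]
0.061 [ 0.4743 -0.0669  0.061 ]
0.061 [ 0.4686 -0.0407  0.061 ]
0.061 [ 0.4681 -0.0663  0.061 ]
0.0665 [ 0.4762 -0.0407  0.0665]
0.0665 [ 0.4753 -0.0669  0.0665]
0.0665 [ 0.4697 -0.0411  0.0665]
0.0665 [ 0.4693 -0.0663  0.0665]
cam [ 0.53945882 -0.06601787  0.39466705]
knob [0.49348395 0.03839723 0.059     ]
[0.5951 0.058  0.052 ]
[ 0.5827 -0.1196  0.052 ]
[ 0.442  -0.1196  0.052 ]
[0.4491 0.0675 0.052 ]
```

Measured cover size is 79 by 54 mm, which matches. Its centre is at (0.525,-0.056) with yaw about -2.8°, so the nominal tab face is at (0.472,-0.054). I'll bring the shut fingers down in front of the tab.

>>> {"fn": "drive_tool", "kwargs": {
  "series": [
    [[-0.2,0.19,-2],-0.3],
    [[-0.2,0.19,-2],-0.3],
    [[-0.2,0.19,-2],-0.3],
    [[-0.2,0.19,-2],-0.3],
    [[-0.2,0.19,-2],-0.3],
    [[-0.2,0.19,-2],-0.2],
    [[-0.2,0.17,-2],0],
    [[0,0,-1],0],
    [[0,0,-0.5],0],
    [[0,0,0],0]
  ]
}}

```text
time: 3.9
ee_pos: [0.4515, -0.0536, 0.0857]
eef_rot: [1.0, -0.026, 0.0, 0.0]
ft_force: [-0.8, -0.1, 0.3]
width: 0.0004
grip_force: 0.0
```

>>> {"fn": "drive_tool", "kwargs": {
  "series": [
    [[0,0,-0.5],0],
    [[0,0,-0.5],0],
    [[0,0,-0.5],0],
    [[0,0,-0.4],0],
    [[0,0,-0.3],0],
    [[0,0,0],0],
    [[0,0,0],0],
    [[0,0,0],0],
    [[0,0,0],0],
    [[0,0,0],0]
  ]
}}

```text
time: 5.15
ee_pos: [0.4515, -0.0533, 0.0636]
eef_rot: [1.0, -0.026, 0.0, 0.0]
ft_force: [-0.4, 0.5, -0.4]
width: 0.0
grip_force: 0.0
```

Run:
```python
from h import *
c=cam("wrist");save(c,"pics/w2.png",(200,90,480,300),2.8)
s=r.read_state();print({k:np.round(s[k],4) for k in("time","ee_pos","eef_rot","ft_force","width")})
```

```text
{'time': np.float64(5.2), 'ee_pos': array([ 0.4514, -0.0533,  0.0636]), 'eef_rot': array([ 9.997e-01, -2.550e-02,  1.000e-04,  1.000e-04]), 'ft_force': array([ 0.0691,  0.7198, -0.0413]), 'width': np.float64(0.0004)}
```

View pics/w2.png

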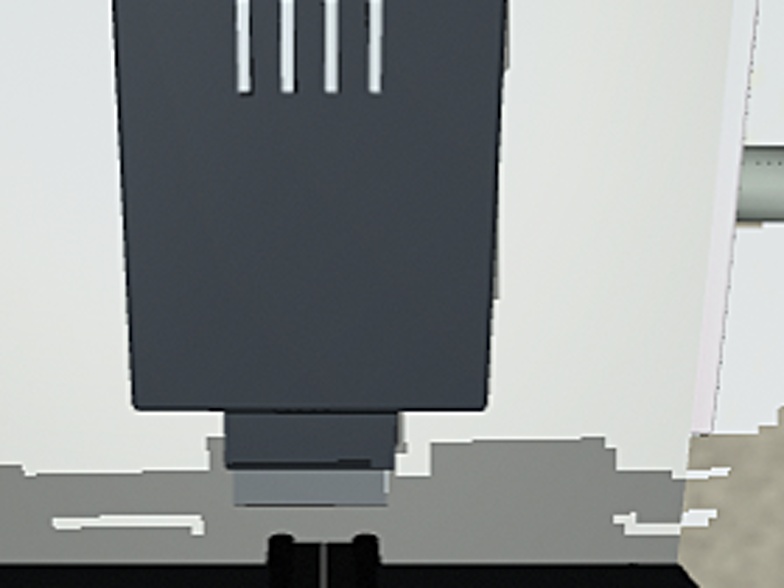

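The fingers are at col 323 in the crop and the tab is centred on col 311, so I need about 1.7 mm toward +y. The gap to the tab face is about 5 mm. I'll correct, close in and feel for contact.

>>> {"fn": "drive_tool", "kwargs": {
  "series": [
    [[0,0.1,-0.05],0],
    [[0,0.07,-0.05],0],
    [[0.05,0,0],0],
    [[0.05,0,0],0],
    [[0.05,0,0],0],
    [[0.05,0,0],0],
    [[0.05,0,0],0],
    [[0,0,0],0],
    [[0,0,0],0],
    [[0,0,0],0]
  ]
}}

```text
time: 6.45
ee_pos: [0.4539, -0.0516, 0.0626]
eef_rot: [1.0, -0.026, -0.0, 0.0]
ft_force: [0.5, 0.4, -0.0]
width: 0.0008
grip_force: 0.0
```

>>> {"fn": "drive_tool", "kwargs": {
  "series": [
    [[0.02,0,0],0],
    [[0.02,0,0],0],
    [[0.02,0,0],0],
    [[0.02,0,0],0],
    [[0.02,0,0],0],
    [[0,0,0],0],
    [[0,0,0],0],
    [[0,0,0],0],
    [[0,0,0],0],
    [[0,0,0],0]
  ]
}}

```text
time: 7.7
ee_pos: [0.4549, -0.0516, 0.0626]
eef_rot: [1.0, -0.026, 0.0, 0.0]
ft_force: [0.3, -0.5, -0.0]
width: 0.0003
grip_force: 0.0
```

>>> {"fn": "drive_tool", "kwargs": {
  "series": [
    [[0.02,0,0],0],
    [[0.02,0,0],0],
    [[0.02,0,0],0],
    [[0.02,0,0],0],
    [[0.02,0,0],0],
    [[0,0,0],0],
    [[0,0,0],0],
    [[0,0,0],0],
    [[0,0,0],0],
    [[0,0,0],0]
  ]
}}

```text
time: 8.95
ee_pos: [0.4559, -0.0516, 0.0626]
eef_rot: [1.0, -0.026, -0.0, 0.0]
ft_force: [-0.8, -0.4, -0.7]
width: 0.0006
grip_force: 0.0
```

>>> {"fn": "drive_tool", "kwargs": {
  "series": [
    [[0.02,0,0],0],
    [[0.02,0,0],0],
    [[0.02,0,0],0],
    [[0.02,0,0],0],
    [[0.02,0,0],0],
    [[0,0,0],0],
    [[0,0,0],0],
    [[0,0,0],0],
    [[0,0,0],0],
    [[0,0,0],0]
  ]
}}

```text
time: 10.2
ee_pos: [0.4569, -0.0516, 0.0626]
eef_rot: [1.0, -0.026, 0.0, 0.0]
ft_force: [-0.3, -0.4, -0.1]
width: 0.0005
grip_force: 0.0
```

>>> {"fn": "drive_tool", "kwargs": {
  "series": [
    [[0.02,0,0],0],
    [[0.02,0,0],0],
    [[0.02,0,0],0],
    [[0.02,0,0],0],
    [[0.02,0,0],0],
    [[0,0,0],0],
    [[0,0,0],0],
    [[0,0,0],0],
    [[0,0,0],0],
    [[0,0,0],0]
  ]
}}

```text
time: 11.45
ee_pos: [0.4579, -0.0516, 0.0626]
eef_rot: [1.0, -0.026, 0.0, 0.0]
ft_force: [-0.2, 0.8, 0.0]
width: 0.0005
grip_force: 0.0
```

>>> {"fn": "drive_tool", "kwargs": {
  "series": [
    [[0.02,0,0],0],
    [[0.02,0,0],0],
    [[0.02,0,0],0],
    [[0.02,0,0],0],
    [[0.02,0,0],0],
    [[0,0,0],0],
    [[0,0,0],0],
    [[0,0,0],0],
    [[0,0,0],0],
    [[0,0,0],0]
  ]
}}

```text
time: 12.7
ee_pos: [0.4589, -0.0516, 0.0626]
eef_rot: [1.0, -0.026, -0.0, 0.0]
ft_force: [0.7, 0.1, 0.4]
width: 0.0006
grip_force: 0.0
```

>>> {"fn": "drive_tool", "kwargs": {
  "series": [
    [[0.02,0,0],0],
    [[0.02,0,0],0],
    [[0.02,0,0],0],
    [[0.02,0,0],0],
    [[0.02,0,0],0],
    [[0,0,0],0],
    [[0,0,0],0],
    [[0,0,0],0],
    [[0,0,0],0],
    [[0,0,0],0]
  ]
}}

```text
time: 13.95
ee_pos: [0.4599, -0.0516, 0.0626]
eef_rot: [1.0, -0.026, 0.0, 0.0]
ft_force: [0.3, 0.4, -0.1]
width: 0.0004
grip_force: 0.0
```

>>> {"fn": "drive_tool", "kwargs": {
  "series": [
    [[0.02,0,0],0],
    [[0.02,0,0],0],
    [[0.02,0,0],0],
    [[0.02,0,0],0],
    [[0.02,0,0],0],
    [[0,0,0],0],
    [[0,0,0],0],
    [[0,0,0],0],
    [[0,0,0],0],
    [[0,0,0],0]
  ]
}}

```text
time: 15.2
ee_pos: [0.4609, -0.0516, 0.0626]
eef_rot: [1.0, -0.026, 0.0, 0.0]
ft_force: [0.7, -0.4, -0.7]
width: 0.0001
grip_force: 0.0
```

>>> {"fn": "drive_tool", "kwargs": {
  "series": [
    [[0.02,0,0],0],
    [[0.02,0,0],0],
    [[0.02,0,0],0],
    [[0.02,0,0],0],
    [[0.02,0,0],0],
    [[0,0,0],0],
    [[0,0,0],0],
    [[0,0,0],0],
    [[0,0,0],0],
    [[0,0,0],0]
  ]
}}

```text
time: 16.45
ee_pos: [0.4618, -0.0516, 0.0625]
eef_rot: [1.0, -0.026, -0.0, 0.0]
ft_force: [-2.4, -0.7, 0.9]
width: 0.0005
grip_force: 1.0
```

>>> {"fn": "drive_tool", "kwargs": {
  "series": [
    [[0.02,0,0],0],
    [[0.02,0,0],0],
    [[0.02,0,0],0],
    [[0.02,0,0],0],
    [[0.02,0,0],0],
    [[0,0,0],0],
    [[0,0,0],0],
    [[0,0,0],0],
    [[0,0,0],0],
    [[0,0,0],0]
  ]
}}

```text
time: 17.7
ee_pos: [0.4626, -0.0516, 0.0625]
eef_rot: [1.0, -0.026, -0.0, 0.0]
ft_force: [-5.1, -0.1, 2.5]
width: 0.0008
grip_force: 2.6
```

Contact was at TCP x≈0.4615. The press is now about 5 N (≈0.9 mm), and I'll press on in smaller steps.

>>> {"fn": "drive_tool", "kwargs": {
  "series": [
    [[0.02,0,0],0],
    [[0.02,0,0],0],
    [[0.02,0,0],0],
    [[0.02,0,0],0],
    [[0.01,0,0],0],
    [[0,0,0],0],
    [[0,0,0],0],
    [[0,0,0],0],
    [[0,0,0],0],
    [[0,0,0],0]
  ]
}}

```text
time: 18.95
ee_pos: [0.4631, -0.0517, 0.0624]
eef_rot: [1.0, -0.026, -0.001, 0.0]
ft_force: [-7.3, -1.0, 4.5]
width: 0.0004
grip_force: 3.6
```

Run:
```python
from h import *
F=[]
for i in range(4): vision.camera("top"); F.append(r.read_state()["ft_force"])
print(np.mean(F,0),np.std(F,0),r.read_state()["ee_pos"])
```

```text
[-7.14988172 -0.61243192  4.48924575] [0.39070243 0.44017646 0.35383008] [ 0.46311767 -0.0516867   0.06244244]
```

>>> {"fn": "drive_tool", "kwargs": {
  "series": [
    [[0,0,0.02],0],
    [[0,0,0.02],0],
    [[0.02,0,0],0],
    [[0.02,0,0],0],
    [[0.02,0,0],0],
    [[0,0,0],0],
    [[0,0,0],0],
    [[0,0,0],0],
    [[0,0,0],0],
    [[0,0,0],0]
  ]
}}

```text
time: 20.4
ee_pos: [0.4633, -0.0516, 0.0625]
eef_rot: [1.0, -0.026, -0.001, 0.0]
ft_force: [-7.5, 0.8, 3.0]
width: 0.0007
grip_force: 3.8
```

```bash
cat > f.py <<'E'
from h import *
F=[]
for i in range(3): vision.camera("top"); F.append(r.read_state()["ft_force"])
print(np.mean(F,0).round(2),r.read_state()["ee_pos"].round(5))
E
python3 f.py
```

```text
[-7.55 -0.04  3.04] [ 0.46329 -0.05164  0.06253]
```

>>> {"fn": "drive_tool", "kwargs": {
  "series": [
    [[0.02,0,0],0],
    [[0.02,0,0.02],0],
    [[0.02,0,0],0],
    [[0.02,0,0],0],
    [[0,0,0],0],
    [[0,0,0],0],
    [[0,0,0],0],
    [[0,0,0],0],
    [[0,0,0],0],
    [[0,0,0],0]
  ]
}}

```text
time: 21.8
ee_pos: [0.4636, -0.0516, 0.0625]
eef_rot: [1.0, -0.026, -0.002, 0.0]
ft_force: [-8.8, -1.0, 2.8]
width: 0.0006
grip_force: 4.5
```

```bash
python3 f.py
```

```text
[-9.1  -0.4   2.72] [ 0.46362 -0.05165  0.06253]
```

>>> {"fn": "drive_tool", "kwargs": {
  "series": [
    [[0.02,0,0.01],0],
    [[0.02,0,0.02],0],
    [[0.02,0,0.02],0],
    [[0.02,0,0],0],
    [[0,0,0],0],
    [[0,0,0],0],
    [[0,0,0],0],
    [[0,0,0],0],
    [[0,0,0],0],
    [[0,0,0],0]
  ]
}}

```text
time: 23.2
ee_pos: [0.4639, -0.0516, 0.0627]
eef_rot: [1.0, -0.026, -0.002, 0.0]
ft_force: [-9.1, -0.5, 0.3]
width: 0.0004
grip_force: 4.9
```

```bash
python3 f.py
```

```text
[-9.64  0.34  0.77] [ 0.46386 -0.05158  0.06266]
```

>>> {"fn": "drive_tool", "kwargs": {
  "series": [
    [[0.02,0,0],0],
    [[0.02,0,0.02],0],
    [[0.02,0,0.02],0],
    [[0,0,0.02],0],
    [[0,0,0.02],0],
    [[0.01,0,0.02],0],
    [[0,0,0.02],0],
    [[0,0,0.02],0],
    [[0.01,0,0.02],0],
    [[0,0,0],0]
  ]
}}

```text
time: 24.6
ee_pos: [0.4643, -0.0516, 0.0641]
eef_rot: [1.0, -0.026, -0.003, 0.0]
ft_force: [-10.6, -0.5, 0.7]
width: 0.0009
grip_force: 5.4
```

```bash
python3 f.py
```

```text
[-10.77   0.02   1.03] [ 0.46428 -0.05158  0.06409]
```

The catch seems to have let go: the tool rose 1.4 mm with hardly any vertical force. I'll go on lifting.

>>> {"fn": "drive_tool", "kwargs": {
  "series": [
    [[0,0,0.03],0],
    [[0,0,0.03],0],
    [[0.01,0,0.03],0],
    [[0,0,0.03],0],
    [[0.01,0,0.03],0],
    [[0,0,0.03],0],
    [[0.01,0,0.03],0],
    [[0,0,0.03],0],
    [[0,0,0.03],0],
    [[0,0,0],0]
  ]
}}

```text
time: 26.0
ee_pos: [0.4647, -0.0516, 0.0668]
eef_rot: [1.0, -0.026, -0.003, 0.0]
ft_force: [-10.4, 0.2, 1.1]
width: 0.0005
grip_force: 5.3
```

```bash
python3 f.py
python3 - <<'E'
from h import *
c=cam("wrist");save(c,"pics/w3.png",(200,90,480,300),2.8)
E
```

```text
[-10.81   0.22   0.98] [ 0.46465 -0.05156  0.06682]
```

View pics/w3.png

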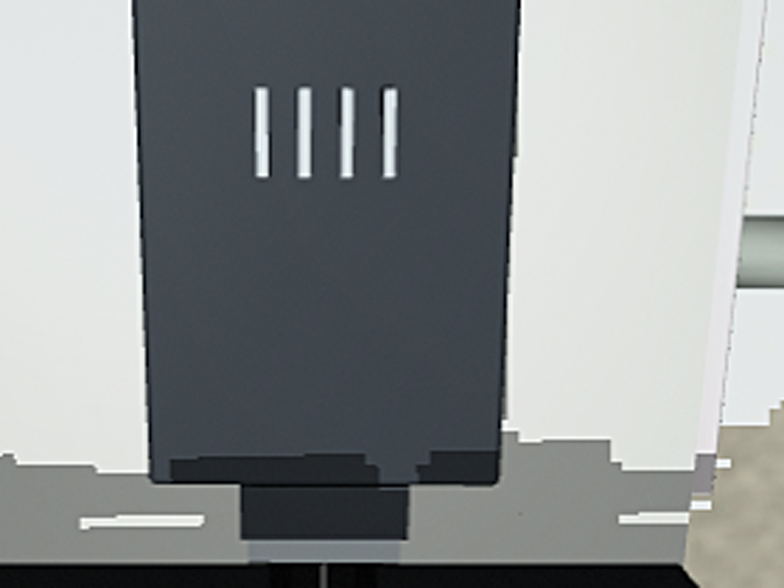

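The tab (col 324) is centred on the fingers (col 323). Vertical force stays near zero rather than near 5 N of slip friction, so the end is rising with the fingers. Now the rest of the lift.

>>> {"fn": "drive_tool", "kwargs": {
  "series": [
    [[0.01,0,0.06],0],
    [[0.01,0,0.06],0],
    [[0.01,0,0.06],0],
    [[0.01,0,0.06],0],
    [[0.01,0,0.06],0],
    [[0.01,0,0.06],0],
    [[0.01,0,0.06],0],
    [[0.01,0,0.06],0],
    [[0.01,0,0.06],0],
    [[0.01,0,0.06],0]
  ]
}}

```text
time: 27.45
ee_pos: [0.4657, -0.0516, 0.0729]
eef_rot: [1.0, -0.026, -0.003, 0.0]
ft_force: [-11.2, 0.6, 1.0]
width: 0.0004
grip_force: 5.4
```

```bash
python3 f.py
python3 - <<'E'
from h import *
c=cam("scene");save(c,"pics/s3.png",(265,180,415,300),5)
E
```

```text
[-10.78  -0.24   1.36] [ 0.46571 -0.05157  0.07289]
```

View pics/s3.png

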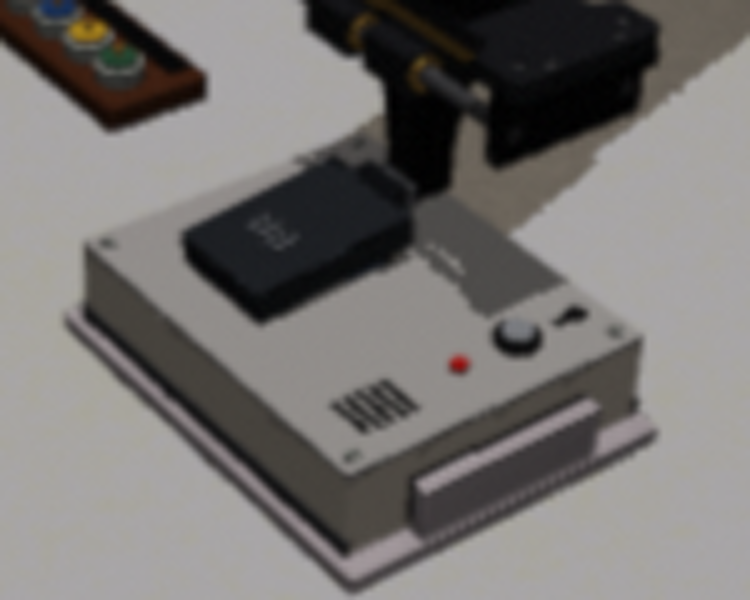

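The cover's tab end stands visibly proud of the plate, at about (390,200) in the crop, with 10 mm raised. I'll back off so the barb rests on the plate, then go over the cover with the hand open.

>>> {"fn": "drive_tool", "kwargs": {
  "series": [
    [[-1.5,0,0],0],
    [[-1,0,0],0],
    [[0,0,1],0],
    [[0,0,1.5],0],
    [[0,0,1.5],0],
    [[0,0,1.5],0],
    [[0,0,0.5],0],
    [[0,0,0],0],
    [[0,0,0],0],
    [[0,0,0],0]
  ]
}}

```text
time: 28.9
ee_pos: [0.4428, -0.0515, 0.1335]
eef_rot: [1.0, -0.025, -0.0, -0.0]
ft_force: [-0.2, 0.3, 0.0]
width: 0.0007
grip_force: 0.0
```

>>> {"fn": "drive_tool", "kwargs": {
  "series": [
    [[1,0,0],0],
    [[1,0,0],0],
    [[1,0,0],0],
    [[1,-0.1,0],0],
    [[1,-0.1,0],0],
    [[1,-0.1,0],0],
    [[1,0,0],0],
    [[0.9,0,0],0],
    [[0,0,0],0],
    [[0,0,0],0]
  ],
  "hand": 0
}}

```text
time: 30.15
ee_pos: [0.5219, -0.0545, 0.1339]
eef_rot: [1.0, -0.025, -0.0, 0.0]
ft_force: [0.5, 0.3, -0.1]
width: 0.0858
grip_force: 0.0
```

Run:
```python
from h import *
import pickle
c=cam("wrist");save(c,"pics/w4.png",None,1);pickle.dump(c,open("w4.pkl","wb"))
s=r.read_state();print({k:np.round(s[k],4) for k in("time","ee_pos","eef_rot","ft_force","width")})
```

```text
{'time': np.float64(30.2), 'ee_pos': array([ 0.5219, -0.0546,  0.134 ]), 'eef_rot': array([ 9.997e-01, -2.550e-02, -1.000e-04,  1.000e-04]), 'ft_force': array([-0.8475,  0.1415,  0.4447]), 'width': np.float64(0.0858)}
```

View pics/w4.png

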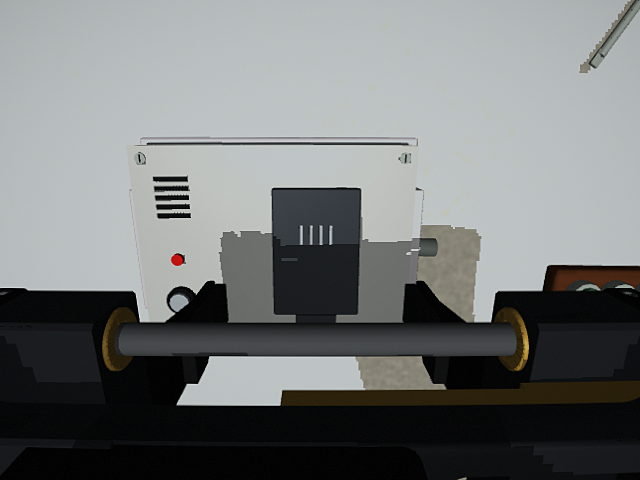

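Cover spans cols 273–360 (centre 316.5) and the fingers are centred at 315.5, so they line up. A quick tilt check from the edge widths:

Run:
```python
from h import *
import pickle
c=pickle.load(open("w4.pkl","rb"))
for z in(.069,.076):
  P=[pix2w(c,uv,z) for uv in[(272.5,188),(360.5,188),(358,314),(274.5,314)]];print(z,np.round(P,4).tolist(),np.linalg.norm(P[0]-P[1]),np.linalg.norm(P[2]-P[3]))
```

```text
0.069 [[0.5691, -0.0321, 0.069], [0.5664, -0.0846, 0.069], [0.4836, -0.0817, 0.069], [0.4864, -0.0266, 0.069]] 0.05261301482644493 0.05515967392801019
0.076 [[0.5699, -0.0329, 0.076], [0.5674, -0.0838, 0.076], [0.4872, -0.0809, 0.076], [0.4898, -0.0276, 0.076]] 0.05093256932211065 0.0533978888187813
```

Tilt confirmed: the tab end is about 7 mm higher. Going down around the cover.

>>> {"fn": "drive_tool", "kwargs": {
  "series": [
    [[0.2,0,-1],0],
    [[0.2,0,-1],0],
    [[0,0,-1],0],
    [[0,0,-1],0],
    [[0,0,-1],0],
    [[0,0,-0.8],0],
    [[0,0,-0.7],0],
    [[0,0,-0.5],0],
    [[0,0,-0.2],0],
    [[0,0,0],0]
  ]
}}

```text
time: 31.45
ee_pos: [0.5262, -0.0546, 0.062]
eef_rot: [1.0, -0.025, 0.0, 0.0]
ft_force: [0.1, 0.2, -0.6]
width: 0.0872
grip_force: 0.0
```

>>> {"fn": "drive_tool", "kwargs": {
  "series": [
    [[0,0,0],0],
    [[0,0,0],0],
    [[0,0,0],0],
    [[0,0,0],0],
    [[0,0,0],0],
    [[0,0,0],0],
    [[0,0,0],0],
    [[0,0,0],0],
    [[0,0,0],0],
    [[0,0,0],0]
  ],
  "hand": 1,
  "newtons": 12
}}

```text
time: 32.7
ee_pos: [0.5261, -0.0546, 0.062]
eef_rot: [1.0, -0.026, -0.0, 0.0]
ft_force: [-0.2, 0.4, 1.0]
width: 0.0538
grip_force: 12.0
```

Gripped at 53.8 mm. Now drawing the lugs out toward -x.

>>> {"fn": "drive_tool", "kwargs": {
  "series": [
    [[-0.1,0,0],0],
    [[-0.1,0.01,0],0],
    [[-0.1,0,0],0],
    [[-0.1,0.01,0],0],
    [[-0.1,0,0],0],
    [[-0.1,0.01,0],0],
    [[-0.1,0.01,0],0],
    [[-0.1,0,0],0],
    [[0,0,0],0],
    [[0,0,0],0]
  ]
}}

```text
time: 33.95
ee_pos: [0.5182, -0.0542, 0.0621]
eef_rot: [1.0, -0.025, 0.0, 0.0]
ft_force: [0.9, -0.8, 4.8]
width: 0.0539
grip_force: 12.0
```

>>> {"fn": "drive_tool", "kwargs": {
  "series": [
    [[0,0,0.05],0],
    [[0,0,0.05],0],
    [[0,0,0.1],0],
    [[0,0,0.1],0],
    [[0,0,0.1],0],
    [[0,0,0.1],0],
    [[0,0,0],0],
    [[0,0,0],0],
    [[0,0,0],0],
    [[0,0,0],0]
  ]
}}

```text
time: 35.2
ee_pos: [0.5181, -0.0542, 0.0669]
eef_rot: [1.0, -0.025, -0.0, 0.0]
ft_force: [-0.1, 1.2, -0.8]
width: 0.0537
grip_force: 12.0
```

Free, with only its weight (0.9 N) on the wrist. Lifting clear.

>>> {"fn": "drive_tool", "kwargs": {
  "series": [
    [[0,0,0.2],0],
    [[0,0,0.4],0],
    [[0,0,0.8],0],
    [[0,0,1],0],
    [[0,0,1.2],0],
    [[0,0,1.2],0],
    [[0,0,1.2],0],
    [[0,0,1],0],
    [[0,0,0.4],0],
    [[0,0,0],0]
  ]
}}

```text
time: 36.45
ee_pos: [0.5182, -0.0543, 0.1411]
eef_rot: [1.0, -0.026, 0.0, 0.0]
ft_force: [0.2, -0.3, -0.9]
width: 0.0535
grip_force: 12.0
```

Run:
```python
from h import *
c=cam("scene");save(c,"pics/s5.png",(250,150,430,290),4.2)
s=r.read_state();print({k:np.round(s[k],4) for k in("time","ee_pos","ft_force","width")})
```

```text
{'time': np.float64(36.5), 'ee_pos': array([ 0.518 , -0.0543,  0.1408]), 'ft_force': array([-0.0555,  0.235 , -0.6639]), 'width': np.float64(0.0541)}
```

View pics/s5.png

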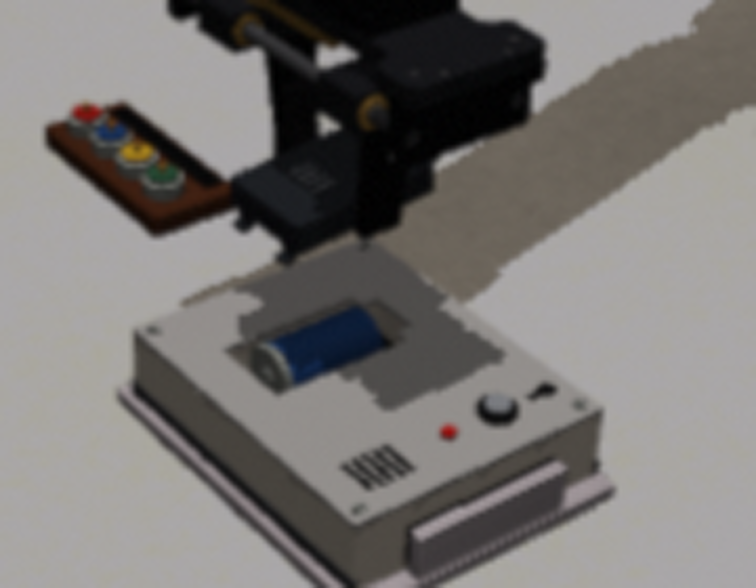

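The cover hangs nearly level between the fingers at crop (320,190), with its lugs visible below and the battery exposed. Carrying it to the tray.

>>> {"fn": "drive_tool", "kwargs": {
  "series": [
    [[-0.2,0.8,0],0],
    [[-0.4,1.6,0],0],
    [[-0.6,2.4,0],0],
    [[-0.6,2.4,0],0],
    [[-0.6,2.4,0],0],
    [[-0.6,2.4,0],0],
    [[-0.6,2.4,0],0],
    [[-0.6,2.4,0],0],
    [[-0.6,2.4,0],0],
    [[-0.6,2.4,0],0]
  ]
}}

```text
time: 37.75
ee_pos: [0.463, 0.1637, 0.1409]
eef_rot: [1.0, -0.025, -0.0, 0.0]
ft_force: [0.7, -0.4, 0.0]
width: 0.0536
grip_force: 12.0
```

>>> {"fn": "drive_tool", "kwargs": {
  "series": [
    [[-0.6,2.4,0],0],
    [[-0.6,2.4,0],0],
    [[-0.6,2.4,0],0],
    [[-0.6,2.4,0],0],
    [[-0.6,2.4,0],0],
    [[-0.6,2,0],0],
    [[-0.4,1,0],0],
    [[-0.2,0,-0.5],0],
    [[0,0,-1],0],
    [[0,0,-1],0]
  ]
}}

```text
time: 39.0
ee_pos: [0.4224, 0.3108, 0.115]
eef_rot: [1.0, -0.026, -0.0, 0.0]
ft_force: [-0.3, -0.6, -0.7]
width: 0.0539
grip_force: 12.0
```

>>> {"fn": "drive_tool", "kwargs": {
  "series": [
    [[0,0,-1.2],0],
    [[0,0,-1.2],0],
    [[0,0,-1.2],0],
    [[0,0,-1.2],0],
    [[0,0,-1.2],0],
    [[0,0,-1.2],0],
    [[0,0,-0.9],0],
    [[0,0,-0.6],0],
    [[0,0,-0.2],0],
    [[0,0,0],0]
  ]
}}

```text
time: 40.25
ee_pos: [0.4222, 0.3119, 0.0271]
eef_rot: [1.0, -0.026, 0.0, -0.0]
ft_force: [-0.3, -0.6, -0.7]
width: 0.0543
grip_force: 12.0
```

>>> {"fn": "drive_tool", "kwargs": {
  "series": [
    [[0,0,-0.1],0],
    [[0,0,-0.05],0],
    [[0,0,-0.05],0],
    [[0,0,-0.05],0],
    [[0,0,-0.05],0],
    [[0,0,0],0],
    [[0,0,0],0],
    [[0,0,0],0],
    [[0,0,0],0],
    [[0,0,0],0]
  ]
}}

```text
time: 41.5
ee_pos: [0.4221, 0.3118, 0.024]
eef_rot: [1.0, -0.025, 0.0, 0.0]
ft_force: [-0.6, 0.2, -0.0]
width: 0.0541
grip_force: 12.0
```

>>> {"fn": "drive_tool", "kwargs": {
  "series": [
    [[0,0,-0.05],0],
    [[0,0,-0.05],0],
    [[0,0,-0.05],0],
    [[0,0,-0.05],0],
    [[0,0,-0.05],0],
    [[0,0,0],0],
    [[0,0,0],0],
    [[0,0,0],0],
    [[0,0,0],0],
    [[0,0,0],0]
  ]
}}

```text
time: 42.75
ee_pos: [0.4221, 0.3118, 0.0215]
eef_rot: [1.0, -0.026, 0.0, 0.0]
ft_force: [0.9, 0.5, -0.8]
width: 0.0538
grip_force: 12.0
```

>>> {"fn": "drive_tool", "kwargs": {
  "series": [
    [[0,0,-0.05],0],
    [[0,0,-0.05],0],
    [[0,0,-0.05],0],
    [[0,0,-0.05],0],
    [[0,0,0],0],
    [[0,0,0],0],
    [[0,0,0],0],
    [[0,0,0],0],
    [[0,0,0],0],
    [[0,0,0],0]
  ]
}}

```text
time: 44.0
ee_pos: [0.4222, 0.3119, 0.0195]
eef_rot: [1.0, -0.026, 0.0, -0.0]
ft_force: [-1.6, 2.0, 2.9]
width: 0.054
grip_force: 12.0
```

It's touching the felt. One millimetre more, then release and rise.

>>> {"fn": "drive_tool", "kwargs": {
  "series": [
    [[0,0,-0.05],0],
    [[0,0,-0.05],0],
    [[0,0,0],0],
    [[0,0,0],0],
    [[0,0,0],0],
    [[0,0,0],0],
    [[0,0,0],0],
    [[0,0,0],0],
    [[0,0,0],0],
    [[0,0,0],0]
  ]
}}

```text
time: 45.25
ee_pos: [0.4221, 0.3118, 0.0185]
eef_rot: [1.0, -0.026, 0.0, 0.0]
ft_force: [-0.7, 0.7, 1.5]
width: 0.0538
grip_force: 12.0
```

>>> {"fn": "drive_tool", "kwargs": {
  "series": [
    [[0,0,0],0],
    [[0,0,0],0],
    [[0,0,0],0],
    [[0,0,0],0],
    [[0,0,0],0],
    [[0,0,0],0],
    [[0,0,0],0],
    [[0,0,0],0],
    [[0,0,0],0],
    [[0,0,0],0]
  ],
  "hand": 0
}}

```text
time: 46.5
ee_pos: [0.4221, 0.3118, 0.0185]
eef_rot: [1.0, -0.026, 0.0, 0.0]
ft_force: [-0.4, -0.1, -0.0]
width: 0.087
grip_force: 0.0
```

>>> {"fn": "drive_tool", "kwargs": {
  "series": [
    [[0,0,0.5],0],
    [[0,0,1],0],
    [[0,0,1.5],0],
    [[0,0,1.5],0],
    [[0,0,1.5],0],
    [[0,0,2],0],
    [[0,0,2],0],
    [[0,0,1],0],
    [[0,0,0],0],
    [[0,0,0],0]
  ]
}}

```text
time: 47.75
ee_pos: [0.4218, 0.3115, 0.1278]
eef_rot: [1.0, -0.026, -0.0, 0.0]
ft_force: [0.2, -0.5, -0.5]
width: 0.0872
grip_force: 0.0
```

Run:
```python
from h import *
c=cam("wrist");save(c,"pics/w6.png",None,1)
s=r.read_state();print({k:np.round(s[k],4) for k in("time","ee_pos","ft_force","width")})
```

```text
{'time': np.float64(47.8), 'ee_pos': array([0.4218, 0.3115, 0.1277]), 'ft_force': array([ 0.6682, -0.1602, -0.5249]), 'width': np.float64(0.0869)}
```

View pics/w6.png

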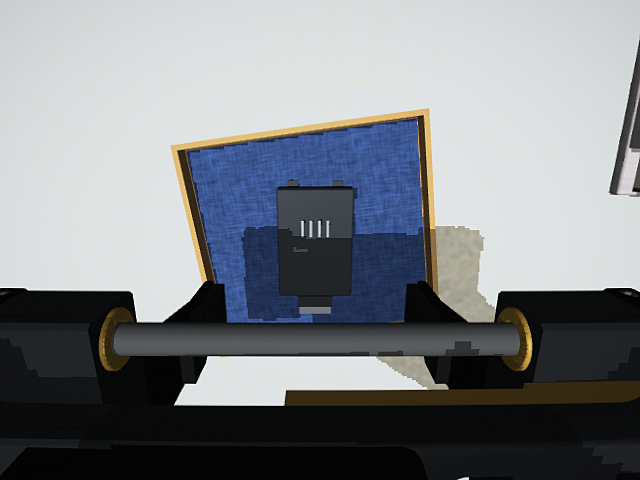

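The cover lies flat and right way up in the middle of the tray, at about (315,240), with the lugs visible at (292,183) and (338,183). The hand is open and clear above it.

```bash
python3 -c "
from bench import r
print(r.close_job())"
```

```text
the job is handed in; nothing more can be done
None
```

The battery cover is off the clock and lying flat and right way up in the felt-lined tray, and I handed the job in at about 48 s without seeing a verdict.

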